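# Seal the capsule tub and hang it on its two studs

## Task

Close the airtight laundry-capsule tub while it stands on the counter by pressing its lid rim down at each of the four corners until all are fully seated; then hang the tub by its two keyholes on the two studs of the shelf unit's end panel, pushed on and let down until both studs sit at the top of the slots, and let go. Keep the tub upright and leave the other things on the counter where they stand.

Things in the scene. Friction and masses are not known exactly. Their poses are not given: they have to be found in the camera images.
- tub: Loose airtight tub, 0.4 kg: white box 84 mm deep (x), 60 mm wide (y), flat sides, walls to z = 108 mm; lid 88 x 63 mm overhangs them. Origin: centre of underside, z up, +x its BACK. Blue bracket on the back: x = 42 to 48 mm, z = 50 to 106, 126 wide, so an ear stands out 33 mm each side; foot pad low on the back, also to x = 48. Grip the flat sides just below the lid.
- slot_l (a point): Left keyhole of the tub's bracket; the point (tub x 45, y +46, z 90.5 mm) is where the stud's axis lies when fully home. The keyhole, in its 6 mm thick ear: wide opening below, 22 mm wide, z = 56 to 78 (middle 67), sloped shoulders, then a slot 10.5 mm wide up to z = 94.
- slot_r (a point): Right keyhole, the same (tub x 45, y -46, z 90.5 mm).
- plate: Fixed aluminium plate 124 x 118 x 4 mm with two studs, on the shelf unit's upright white end panel. Origin: on the panel face, midway between the studs' axes; z up, -x straight out into the room, y level along the panel. Plate face at x = -4 mm, from 95 below to 23 above the studs. Hung home, the tub's x, y, z axes match the plate's and its origin is at x -52, y 0, z -90.5 mm.
- stud_l (a point): Left stud (to go in slot_l): the point is the middle of its shank, plate x -8.5, y +46, z 0 mm. Shank 7 mm thick, 9 mm long out of the plate's face, then a round dark head 15 mm wide, 4 mm thick (to x = -17). The head passes only the wide opening; the bracket must meet the plate before the tub is let down 23.5 mm.
- stud_r (a point): Right stud (to go in slot_r), the same: plate x -8.5, y -46, z 0 mm.
- rack: Fixed white wire shelf unit. Origin: on the counter in its end panel's face; z up, -x out of the panel. Panel y = -220 to 140 mm, 170 high; wire deck behind it (x to 360) 170 high, with a jug on a blue cradle from x = 175 to 295, up to 370 high, its tap to y = -275. Brush holder fixed on the panel: y = -218 to -148, 51 mm out, z = 55 to 145, a handle in it to 175.
- spray: Loose spray bottle, white with blue label and head, 66 mm across, 193 mm tall; the head overhangs 47 mm to its -x. Origin: centre of the underside.
- measure: Loose blue measuring cup, 72 mm across, 65 mm tall. Origin: centre of the underside.
- stain_jar: Loose white jar with red cap, 56 mm across, 85 mm tall. Origin: centre of the underside.
- brush: Loose scrubbing brush lying bristles down, 150 mm (its x) by 50 mm, 38 mm tall. Origin: centre of the underside.
- soap: Loose white soap dish, 90 mm across, with a green soap bar, 36 mm tall. Origin: centre of the underside.
- softener: Loose orange bottle with blue cap, 60 mm across, 150 mm tall. Origin: centre of the underside.
- starch: Loose yellow spray can with a blue band and white cap, 52 mm across, 230 mm tall. Origin: centre of the underside.
- lid_fl (a joint): How far the front left corner of the tub's lid rim is pressed down: 0 = standing 5 mm proud (orange gasket showing), 0.005 m = fully seated. Moves straight down, independently of the other corners, against about 6 N of friction, and stays where it is left.
- press_fl (a point): On top of the lid rim's front left corner, where to press (tub frame x = -36, y = 25 mm; z = 119 mm when proud, 114 mm when seated). Each corner's piece of rim is a 13 to 14 mm wide L reaching to the middle of the two sides.
- lid_fr (a joint): How far the front right corner of the tub's lid rim is pressed down: 0 = standing 5 mm proud (orange gasket showing), 0.005 m = fully seated. Moves straight down, independently of the other corners, against about 6 N of friction, and stays where it is left.
- press_fr (a point): On top of the lid rim's front right corner, where to press (tub frame x = -36, y = -25 mm; z = 119 mm when proud, 114 mm when seated). Each corner's piece of rim is a 13 to 14 mm wide L reaching to the middle of the two sides.
- lid_bl (a joint): How far the back left corner of the tub's lid rim is pressed down: 0 = standing 5 mm proud (orange gasket showing), 0.005 m = fully seated. Moves straight down, independently of the other corners, against about 6 N of friction, and stays where it is left.
- press_bl (a point): On top of the lid rim's back left corner, where to press (tub frame x = 36, y = 25 mm; z = 119 mm when proud, 114 mm when seated). Each corner's piece of rim is a 13 to 14 mm wide L reaching to the middle of the two sides.
- lid_br (a joint): How far the back right corner of the tub's lid rim is pressed down: 0 = standing 5 mm proud (orange gasket showing), 0.005 m = fully seated. Moves straight down, independently of the other corners, against about 6 N of friction, and stays where it is left.
- press_br (a point): On top of the lid rim's back right corner, where to press (tub frame x = 36, y = -25 mm; z = 119 mm when proud, 114 mm when seated). Each corner's piece of rim is a 13 to 14 mm wide L reaching to the middle of the two sides.

How it is judged:
On the way:
1. all four lid corners are seated (within 1 mm) while the tub stands on the counter (value of joint each of lid_fl, lid_fr, lid_bl, lid_br above 0.004 m and height (world z) of tub below 0.008 m), for 0.2 s.
At the end, for the whole second after the job is handed in: The tub hangs at rest and upright (within 0.1 rad) with both studs at the top of its two slots (each within 6 mm of its seat), and all four lid corners are still seated to within 1 mm (distance between slot_l and stud_l below 0.006 m and distance between slot_r and stud_r below 0.006 m and value of joint each of lid_fl, lid_fr, lid_bl, lid_br above 0.004 m and angle between tub's own z axis and vertical below 0.1 rad and linear speed of tub below 0.01 m/s and angular speed of tub below 0.1 rad/s); the robot touches nothing.
It fails at once if the tub is tipped by more than about 30 degrees (angle between tub's own z axis and vertical above 0.5 rad).
It fails at once if one of the other loose things is pushed more than 30 mm from its place or knocked over (distance of any of spray, measure, stain_jar, brush, soap, softener, starch from where it was at the start of the episode above 0.03 m or angle between any of spray, measure, stain_jar, brush, soap, softener, starch's own z axis and vertical above 0.5 rad).
It also fails if it takes over 64 s, if anything falls off the work surface, if the arm or the gripper's body presses on something with over 40 N, if the wrist force passes 120 N, or if a joint passes its speed limit or range.

## Robot

A 6-joint arm with a two-finger parallel gripper is mounted at the origin on the work surface. World frame = base frame: x ahead of the robot, y to its left, z up, the work surface at z = 0. Lengths are in m, angles in rad, forces in N, time in s.
With the tool pointing down it reaches from about 0.35 to 0.975 m from the base axis. Payload 4.9 kg.
Tool frame: the origin (TCP) lies midway between the tips of the shut fingers; the grasp point (between the pads) lies 19 mm behind it (ctrl.tcp_to_grasp is the distance from the TCP to the grasp point, in m); z points along the fingers, y is the line along which they close (so a half turn about z gives the same grasp; the last joint's range is limited). The gripper opens to 85 mm and grips with 20 to 120 N. Pads are 22 mm wide; open, the fingers measure 114 mm over their backs; the gripper's body (76 mm by 85 mm) begins 54 mm behind the grasp point. The pads swing forward as they close: fully open they stand 13 mm farther back than shut.
Start: joints at [1.186, 0.053, 1.613, -0, 1.476, -0.119], TCP at [0.164, 0.603, 0.231] pointing down, gripper open.
Joint ranges: [-3.01, 3.01], [-1.01, 2.22], [0.06, 2.58], [-1.02, 4.17], [0.09, 2.62], [-3.14, 3.14]. Speed limits (rad/s): [2.57, 2.57, 3.14, 3.14, 3.14, 3.14].

## Interface

Orientations are given as a rotation vector (axis times angle).
In Python, from station import ctrl gives the robot as it stands.
- The arm moves only by the tool jog_arm, called after "Emit:" as name(argument=value, ...), one argument or row to a line, values as JSON. Schema: {"type":"object","properties":{"ticks":{"type":"array","items":{"type":"array","items":{"type":"number"},"minItems":7,"maxItems":7},"minItems":1,"maxItems":20},"grip_force":{"type":"number"},"only":{"type":"string"},"quiet":{"type":"boolean"},"lines":{"type":"string"}},"required":["ticks"],"additionalProperties":false}. ticks is a list of rows, 1 to 20 of them, each of 7 numbers: the finger opening in m, then dx, dy, dz in fractions of the full range, 1 being 1 m, then a rotation vector rx, ry, rz in shares of 4 rad (1.0 is 4 rad); each row is the pose to reach, as a shift and turn from the pose commanded when the call began, along the tool's axes at that moment; what a row does not reach only later rows make up. A row lasts 1/12 s, in which the tool goes at most 0.0417 m and 0.125 rad, less where a joint would pass 70% of its speed; a pose out of reach is approached as far as the arm can. The fingers move at their own pace and stop on an object; grip_force is the grip in N (left out, the last holds). Time passes only in rows, so rows that do not move let the fingers close. The tool returns the time, the measured TCP pose, the force, the opening and the grip force at its end. only (a regular expression) keeps the lines of the reply that match it, lines (a string "A,B") keeps lines A to B, and quiet returns only ok. A shift or turn number past 1, either way, is cut back to 1. Input that does not fit is refused with a message, and nothing moves.
- ctrl.get_obs(): the state, without advancing time (a new reading comes with each control period).
- ctrl.get_image(name): name is "side" or "top" or "wrist"; returns the picture (480x640x3 uint8, red, green, blue); there is no depth.
- ctrl.camera_params(name): a dict with "fx", "fy", "cx", "cy" (pixels), "k1" (the pictures are not rectified: a ray, as slopes to the right and down, at radius r is drawn at 1 + k1 r^2 times it, then the intrinsics apply), "T" (4x4, takes a point from camera to world coordinates); the wrist camera has in their place "tool_from_camera" (4x4, takes a point from camera to tool coordinates, whose origin is the TCP and whose axes are the flange's). Camera axes: x right, y down, z forward; pixel columns grow to the right and rows downward; lengths in m; the calibration is good to about 2 mm. A picture is of the moment at which its call begins: read the wrist's pose just before it. camera_params takes no time and is no camera call.
- ctrl.finish_job(): hands the job in; it is judged then, once.
The state is a dict: "t": time; "q": joint angles; "dq": joint speeds; "effort": joint torques, N m; "tool_pos": TCP position; "tool_rot": TCP orientation; "contact_force": force on the tool from outside, world axes, zero at the start; "wrist_torque": the same for the moment, N m; "opening": finger opening in m; "grip_force": force on a finger pad.
Only numpy, scipy, OpenCV 4.12 (cv2) and the standard library are available. Lean on these libraries where they do the work, as an engineer would, in place of code of your own. Each camera call takes 0.05 s, during which the arm holds its last target. There are 200 camera calls.

## Working session

There is one attempt and no reset: what is moved stays moved. The work goes in short steps, Python scripts to look and compute and a tool call to move; the robot and the scene stay as the last step left them, time stands still between calls to the robot, and variables do not carry over. Pictures are saved under pics/ and viewed, at most 10 in all, crops included, and the job is handed in when it is done.

```bash
ls; mkdir -p pics
```

Run:
```python
from station import ctrl
import cv2,numpy as np
o=ctrl.get_obs()
print({k:np.round(v,3) for k,v in o.items()})
for n in ("side","top","wrist"):
    p=ctrl.camera_params(n);print(n,{k:np.round(v,4) for k,v in p.items()})
for n in ("side","top","wrist"):
    cv2.imwrite(f"pics/{n}0.png",ctrl.get_image(n)[:,:,::-1])
```

```text
pics
station.py
{'t': np.float64(0.0), 'q': array([ 1.186,  0.053,  1.614,  0.   ,  1.476, -0.119]), 'dq': array([-0.   ,  0.   , -0.001,  0.001, -0.002,  0.002]), 'effort': array([-2.0000e-03, -3.9368e+01, -3.7018e+01, -0.0000e+00,  7.0000e-03,
       -0.0000e+00]), 'tool_pos': array([0.164, 0.602, 0.23 ]), 'tool_rot': array([-4.160e-01, -3.113e+00,  3.000e-03]), 'contact_force': array([-0.372, -1.177, -0.084]), 'wrist_torque': array([ 0.017,  0.011, -0.005]), 'grip_force': np.float64(0.0), 'opening': np.float64(0.086)}
side {'fx': np.float64(487.0431), 'fy': np.float64(487.0431), 'cx': np.float64(319.0819), 'cy': np.float64(232.5924), 'k1': np.float64(-0.1273), 'T': array([[ 0.6583, -0.5266,  0.5379,  0.0118],
       [-0.7526, -0.4486,  0.482 , -0.5383],
       [-0.0125, -0.7221, -0.6917,  0.8021],
       [ 0.    ,  0.    ,  0.    ,  1.    ]])}
top {'fx': np.float64(461.9796), 'fy': np.float64(461.9796), 'cx': np.float64(331.314), 'cy': np.float64(241.3174), 'k1': np.float64(-0.0866), 'T': array([[ 1.7700e-02, -9.9430e-01,  1.0520e-01,  4.5070e-01],
       [-9.9980e-01, -1.7700e-02,  1.3000e-03, -6.2600e-02],
       [ 6.0000e-04, -1.0520e-01, -9.9450e-01,  1.1628e+00],
       [ 0.0000e+00,  0.0000e+00,  0.0000e+00,  1.0000e+00]])}
wrist {'fx': np.float64(393.5109), 'fy': np.float64(393.5109), 'cx': np.float64(317.0685), 'cy': np.float64(247.9685), 'k1': np.float64(-0.0763), 'tool_from_camera': array([[-1.300e-03, -9.647e-01, -2.634e-01,  6.630e-02],
       [ 1.000e+00, -1.300e-03, -3.000e-04, -1.300e-03],
       [-1.000e-04, -2.634e-01,  9.647e-01, -1.421e-01],
       [ 0.000e+00,  0.000e+00,  0.000e+00,  1.000e+00]])}
```

View pics/side0.png

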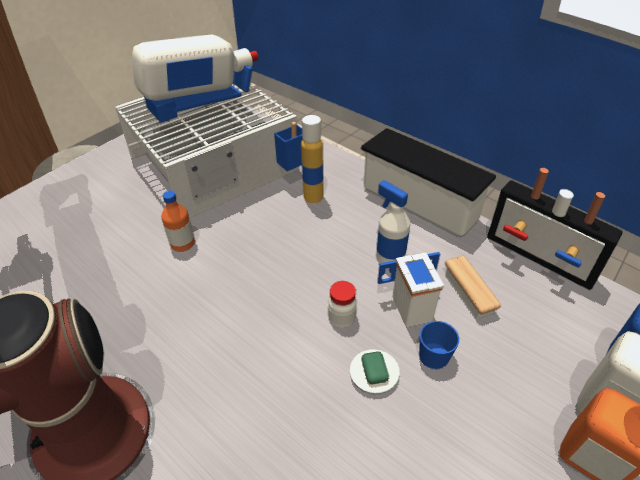

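View pics/top0.png

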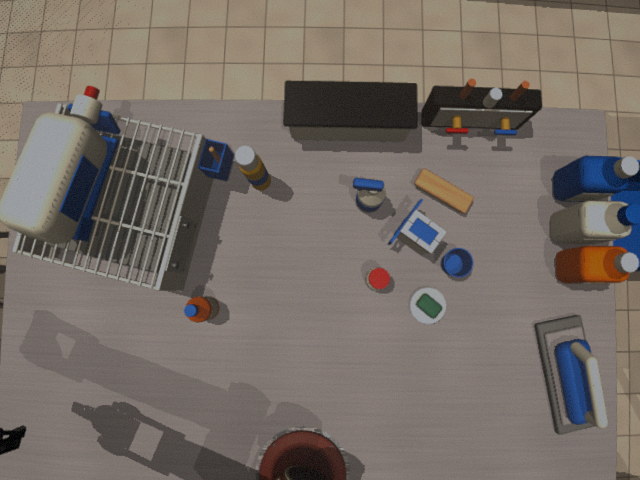

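The side view shows the tub at about (417,285) and the plate's studs near (195,168) and (232,155). The top view has the lid at (423,229), with its bracket facing upper left at (405,225), and the studs near (183,225) and (176,265). Next I'll enlarge both areas.

Create h.py:
```python
from station import ctrl
import cv2,numpy as np
from scipy.spatial.transform import Rotation as R
def cam(n,obs=None):
    p=ctrl.camera_params(n)
    if n=="wrist":
        o=obs or ctrl.get_obs(); M=np.eye(4); M[:3,:3]=R.from_rotvec(o["tool_rot"]).as_matrix(); M[:3,3]=o["tool_pos"]
        T=M@p["tool_from_camera"]
    else: T=p["T"]
    K=np.array([[p["fx"],0,p["cx"]],[0,p["fy"],p["cy"]],[0,0,1]]); return K,p["k1"],T
def ray(c,uv):
    K,k,T=c
    u=cv2.undistortPoints(np.array(uv,float).reshape(-1,1,2),K,np.array([k,0,0,0.]))[:,0]
    return T[:3,3],np.c_[u,np.ones(len(u))]@T[:3,:3].T
def plane(c,uv,z):
    o,d=ray(c,uv); return o+d*((z-o[2])/d[:,2])[:,None]
def tri(cs,uvs):   # point from rays of several views, + residual
    A=np.zeros((3,3));b=np.zeros(3);L=[]
    for c,uv in zip(cs,uvs):
        o,d=ray(c,uv);d=d[0]/np.linalg.norm(d[0]);P=np.eye(3)-np.outer(d,d);A+=P;b+=P@o;L.append((o,P))
    x=np.linalg.solve(A,b);return x,max(np.linalg.norm(P@(x-o)) for o,P in L)
def proj(c,X):
    K,k,T=c;Ti=np.linalg.inv(T)
    return cv2.projectPoints(np.array(X,float).reshape(-1,1,3),cv2.Rodrigues(Ti[:3,:3])[0],Ti[:3,3],K,np.array([k,0,0,0.]))[0][:,0]
```

Run:
```python
from h import *
t=cam("top");s=cam("side")
print(tri([t,s],[(423,229),(419,272)]))
print(tri([t,s],[(183,225),(232,155)]),tri([t,s],[(176,265),(195,168)]))
for n,a in dict(rack=(185,150),spray=(370,200),meas=(457,263),jar=(378,279),brush=(444,192),soap=(428,306),soft=(205,308),starch=(258,180)).items(): print(n,plane(t,a,0.05)[0].round(3))
a=cv2.imread("pics/top0.png");b=cv2.imread("pics/side0.png")
f=lambda im,x,y:cv2.resize(im[y:y+75,x:x+100],(400,300),interpolation=cv2.INTER_CUBIC)
cv2.imwrite("pics/m0.png",np.vstack([np.hstack([f(a,375,190),f(b,365,245)]),np.hstack([f(a,140,205),f(b,165,130)])]))
```

```text
(array([ 0.59395843, -0.2717495 ,  0.10819788]), np.float64(0.001046960875451164))
(array([0.59576698, 0.27181762, 0.13241872]), np.float64(0.006446874540557924)) (array([0.50036199, 0.28337231, 0.14234324]), np.float64(0.0012974373499680142))
rack [0.792 0.309 0.05 ]
spray [ 0.672 -0.154  0.05 ]
meas [ 0.521 -0.367  0.05 ]
jar [ 0.479 -0.175  0.05 ]
brush [ 0.696 -0.337  0.05 ]
soap [ 0.416 -0.296  0.05 ]
soft [0.402 0.24  0.05 ]
starch [0.717 0.122 0.05 ]
```

View pics/m0.png

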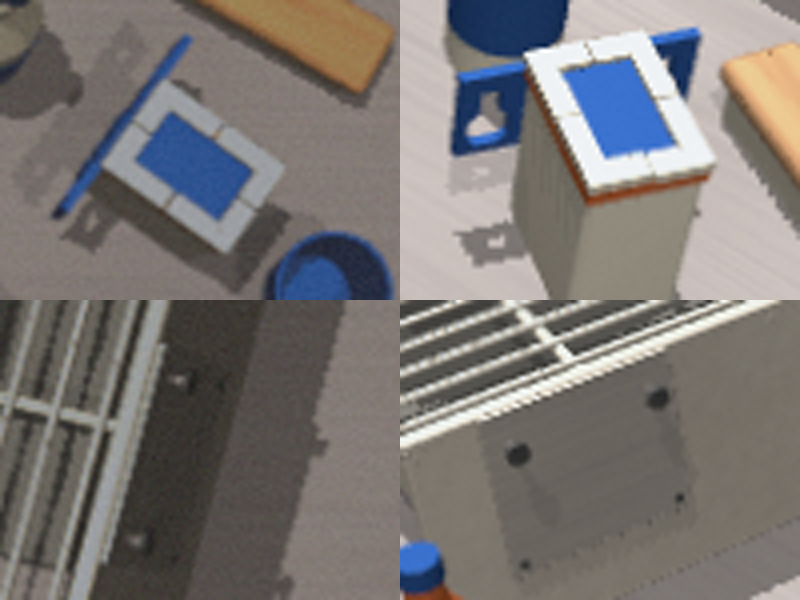

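The crops show the lid, its seams and the bracket ears clearly, and both stud heads and the plate outline on the panel. Next I'll work out the first move, to above the tub.

Add to h.py:
```python
def go(xyz,yh,o=None):   # rows' numbers to a downward tool pose, tool y heading yh (deg)
    o=o or ctrl.get_obs(); A=R.from_rotvec(o["tool_rot"]); a=np.radians(yh)
    y=np.array([np.cos(a),np.sin(a),0]);x=np.array([-y[1],y[0],0])
    B=R.from_matrix(np.c_[x,y,[0,0,-1]])
    d=np.array(xyz)-o["tool_pos"]
    print("shift",A.inv().apply(d).round(4),"rot",(A.inv()*B).as_rotvec().round(4),"|d|",np.linalg.norm(d).round(3))
```

Run:
```python
from h import *
go((0.594,-0.27,0.30),-36.3)
t=cam("top");s=cam("side")
# plate: stud heads (centre) and lower screw heads, m0 crops scale 4
P=lambda x,y,ox,oy:(ox+(x-.5)/4,oy+(y-.5)/4)
for a,b in [((138,241),(517-400,455-300)),((183,81),(657-400,398-300))]:
    print(tri([t,s],[P(*a,140,205),P(*b,165,130)]))
# tub lid corners
for a,b in [((280,167),(714-400,167)),((228,251),(592-400,192)),((104,165),(526-400,52)),((170,82),(643-400,32))]:
    print(tri([t,s],[P(*a,375,190),P(*b,365,245)]))
```

```text
shift [-0.6441 -0.7291 -0.0686] rot [-1.2000e-03  1.4000e-03  1.9386e+00] |d| 0.975
(array([0.50038416, 0.28831045, 0.13823979]), np.float64(0.0015353367507806232))
(array([0.5907746 , 0.26720886, 0.13899182]), np.float64(0.0011697879944178263))
(array([ 0.59042919, -0.32477757,  0.10837345]), np.float64(0.0015424615188106574))
(array([ 0.53978219, -0.29195168,  0.11213339]), np.float64(0.0001838236064288459))
(array([ 0.5880412 , -0.22043329,  0.11659928]), np.float64(0.0005938599455104701))
(array([ 0.63609114, -0.25761589,  0.11764683]), np.float64(0.0003420634829136109))
```

The rows are not in the units I measure in: turns go in shares of 4 rad. I convert before sending: 1.939 rad / 4 = 0.4848.

Emit:
jog_arm(
  ticks=[
    [0.085,0,0,-0.04,0,0,0.025],
    [0.085,-0.03,-0.03,-0.07,0,0,0.05],
    [0.085,-0.644,-0.729,-0.069,0,0,0.4848],
    [0.085,-0.644,-0.729,-0.069,0,0,0.4848],
    [0.085,-0.644,-0.729,-0.069,0,0,0.4848],
    [0.085,-0.644,-0.729,-0.069,0,0,0.4848],
    [0.085,-0.644,-0.729,-0.069,0,0,0.4848],
    [0.085,-0.644,-0.729,-0.069,0,0,0.4848],
    [0.085,-0.644,-0.729,-0.069,0,0,0.4848],
    [0.085,-0.644,-0.729,-0.069,0,0,0.4848],
    [0.085,-0.644,-0.729,-0.069,0,0,0.4848],
    [0.085,-0.644,-0.729,-0.069,0,0,0.4848],
    [0.085,-0.644,-0.729,-0.069,0,0,0.4848],
    [0.085,-0.644,-0.729,-0.069,0,0,0.4848],
    [0.085,-0.644,-0.729,-0.069,0,0,0.4848],
    [0.085,-0.644,-0.729,-0.069,0,0,0.4848],
    [0.085,-0.644,-0.729,-0.069,0,0,0.4848],
    [0.085,-0.644,-0.729,-0.069,0,0,0.4848],
    [0.085,-0.644,-0.729,-0.069,0,0,0.4848],
    [0.085,-0.644,-0.729,-0.069,0,0,0.4848],
  ],
)

```text
t: 1.82
tool_pos: [0.5113, -0.1022, 0.299]
tool_rot: [-2.804, -1.417, 0.0]
contact_force: [1.3, 0.5, 0.2]
opening: 0.0853
grip_force: 0.0
```

```bash
python3 -c "
from h import *
go((0.594,-0.27,0.30),-36.3)"
```

```text
shift [-0.0861  0.1661 -0.001 ] rot [-0.0002 -0.0001 -0.0012] |d| 0.187
```

Now I'll close the fingers for pressing, finish the swing and look with the wrist camera.

Emit:
jog_arm(
  ticks=[
    [0,-0.086,0.166,0,0,0,0],
    [0,-0.086,0.166,0,0,0,0],
    [0,-0.086,0.166,0,0,0,0],
    [0,-0.086,0.166,0,0,0,0],
    [0,-0.086,0.166,0,0,0,0],
    [0,-0.086,0.166,0,0,0,0],
    [0,-0.086,0.166,0,0,0,0],
  ],
  grip_force=40,
)

```text
t: 2.4
tool_pos: [0.5936, -0.2683, 0.2981]
tool_rot: [-2.802, -1.415, 0.002]
contact_force: [-1.3, -0.5, 0.2]
opening: 0.0008
grip_force: 0.0
```

Run:
```python
from h import *
o=ctrl.get_obs();im=ctrl.get_image("wrist")
np.save("w1.npy",[o["tool_pos"],o["tool_rot"]])
cv2.imwrite("pics/w1.png",im[:,:,::-1])
```

```text
(no output)
```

View pics/w1.png

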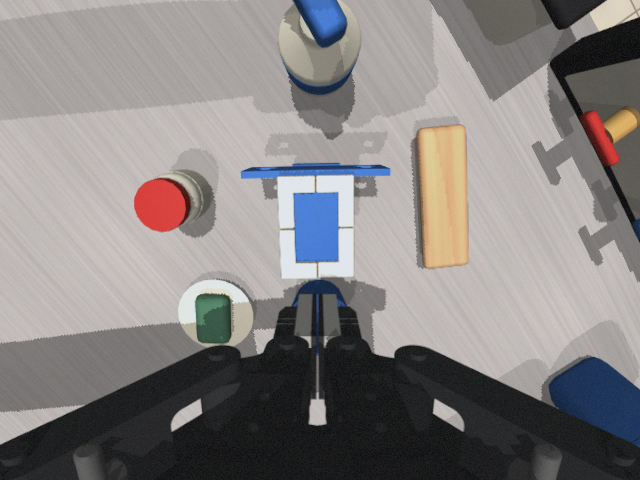

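The wrist view has the lid well centred, with the rim at columns 278–354 and rows 175–278. The blue panel is at about (316,227) and the gap to the spray is clear. I'll use masks to find the panel centre in all three views.

Add to h.py:
```python
def bluerect(im,c0,near=60):   # minAreaRect corners of the lid's blue panel nearest c0 (im is RGB)
    h=cv2.cvtColor(im,cv2.COLOR_RGB2HSV);m=cv2.inRange(h,(95,110,60),(130,255,255))
    cs=cv2.findContours(m,cv2.RETR_EXTERNAL,cv2.CHAIN_APPROX_NONE)[0]
    cs=[c for c in cs if cv2.contourArea(c)>100]
    c=min(cs,key=lambda c:np.hypot(*(np.mean(c[:,0],0)-c0)))
    M=cv2.moments(c);return np.array([M["m10"]/M["m00"],M["m01"]/M["m00"]]),cv2.boxPoints(cv2.minAreaRect(c)),cv2.contourArea(c)
```

Run:
```python
from h import *
w=np.load("w1.npy");o=dict(tool_pos=w[0],tool_rot=w[1])
W=cam("wrist",o);t=cam("top");s=cam("side")
L=lambda n:cv2.imread(f"pics/{n}.png")[:,:,::-1].copy()
cw,bw,aw=bluerect(L("w1"),(316,227));ct,bt,at=bluerect(L("top0"),(423,229));cs,bs,as_=bluerect(L("side0"),(419,272))
print(cw,aw,ct,at,cs,as_);print(bw)
for a in ([W,t,s],[cw,ct,cs]),([W,t],[cw,ct]),([W,s],[cw,cs]),([t,s],[ct,cs]): print(tri(*a))
for C,b in((W,bw),(t,bt)):
    p=plane(C,b,0.115)[:,:2];print(p.mean(0));e=[p[1]-p[0],p[2]-p[1]];print([(np.linalg.norm(v).round(4),np.degrees(np.arctan2(v[1],v[0])).round(1)) for v in e])
```

```text
[315.98713409 226.24527856] 2824.0 [423.08990913 230.97321856] 348.5 [419.10105167 271.77457705] 364.5
[[294. 261.]
 [294. 191.]
 [338. 191.]
 [338. 261.]]
(array([ 0.58996804, -0.27210446,  0.11213889]), np.float64(0.0005056738616446281))
(array([ 0.58980042, -0.27227606,  0.11015838]), np.float64(0.00010254449770537198))
(array([ 0.5902351 , -0.27213119,  0.11212174]), np.float64(0.0003317897820216676))
(array([ 0.5897663 , -0.27226124,  0.112483  ]), np.float64(0.0004329422283927727))
[ 0.59017871 -0.27173707]
[(np.float64(0.0605), np.float64(52.7)), (np.float64(0.0363), np.float64(-36.5))]
[ 0.58933998 -0.27137176]
[(np.float64(0.0349), np.float64(-35.6)), (np.float64(0.0586), np.float64(-125.5))]
```

The lid centre is at (0.590, -0.272), the heading is about 53.3° and the height agrees with the text. I'll press the back-left corner first.

Emit:
jog_arm(
  ticks=[
    [0,0.03,-0.025,0.04,0,0,0],
    [0,0.03,-0.025,0.08,0,0,0],
    [0,0.03,-0.025,0.12,0,0,0],
    [0,0.03,-0.025,0.155,0,0,0],
    [0,0.03,-0.025,0.17,0,0,0],
    [0,0.03,-0.025,0.176,0,0,0],
    [0,0.03,-0.025,0.18,0,0,0],
    [0,0.03,-0.025,0.184,0,0,0],
    [0,0.03,-0.025,0.186,0,0,0],
    [0,0.03,-0.025,0.186,0,0,0],
    [0,0.03,-0.025,0.186,0,0,0],
  ],
)

```text
t: 3.37
tool_pos: [0.5931, -0.2293, 0.1162]
tool_rot: [2.799, 1.417, 0.005]
contact_force: [0.9, 1.3, 3.8]
opening: 0.0003
grip_force: 1.9
```

Emit:
jog_arm(
  ticks=[
    [0,0,0,0.002,0,0,0],
    [0,0,0,0.004,0,0,0],
    [0,0,0,0.004,0,0,0],
    [0,0,0,0.004,0,0,0],
  ],
)

```text
t: 3.7
tool_pos: [0.5933, -0.2293, 0.1136]
tool_rot: [2.8, 1.417, 0.005]
contact_force: [-3.6, 3.1, 10.6]
opening: 0.0001
grip_force: 5.4
```

Emit:
jog_arm(
  ticks=[
    [0,0,0,0.002,0,0,0],
    [0,0,0,0.004,0,0,0],
    [0,0,0,0.004,0,0,0],
    [0,0,0,0.004,0,0,0],
  ],
)

```text
t: 4.03
tool_pos: [0.5941, -0.2294, 0.1132]
tool_rot: [2.799, 1.417, 0.006]
contact_force: [-8.2, 6.4, 24.4]
opening: 0.0
grip_force: 12.0
```

The back-left corner is seated (24 N with no more travel). Next are front-left, front-right and back-right.

Emit:
jog_arm(
  ticks=[
    [0,0,0,-0.022,0,0,0],
    [0,-0.035,0,-0.022,0,0,0],
    [0,-0.07,0,-0.022,0,0,0],
    [0,-0.07,0,-0.022,0,0,0],
    [0,-0.07,0,-0.014,0,0,0],
    [0,-0.07,0,-0.01,0,0,0],
    [0,-0.07,0,-0.006,0,0,0],
    [0,-0.07,0,-0.003,0,0,0],
    [0,-0.07,0,0,0,0,0],
    [0,-0.07,0,0,0,0,0],
    [0,-0.07,0,0,0,0,0],
  ],
)

```text
t: 4.95
tool_pos: [0.551, -0.287, 0.1129]
tool_rot: [2.798, 1.419, -0.004]
contact_force: [-16.8, 2.2, 30.5]
opening: 0.0001
grip_force: 15.8
```

Emit:
jog_arm(
  ticks=[
    [0,0,0,-0.022,0,0,0],
    [0,0,0.025,-0.022,0,0,0],
    [0,0,0.05,-0.022,0,0,0],
    [0,0,0.05,-0.022,0,0,0],
    [0,0,0.05,-0.014,0,0,0],
    [0,0,0.05,-0.01,0,0,0],
    [0,0,0.05,-0.006,0,0,0],
    [0,0,0.05,-0.003,0,0,0],
    [0,0,0.05,0,0,0,0],
    [0,0,0.05,0,0,0,0],
    [0,0,0.05,0,0,0,0],
  ],
)

```text
t: 5.87
tool_pos: [0.5937, -0.3164, 0.113]
tool_rot: [2.794, 1.415, 0.009]
contact_force: [-1.3, 0.2, 22.7]
opening: -0.0002
grip_force: 11.4
```

Emit:
jog_arm(
  ticks=[
    [0,0,0,-0.022,0,0,0],
    [0,0.035,0,-0.022,0,0,0],
    [0,0.07,0,-0.022,0,0,0],
    [0,0.07,0,-0.022,0,0,0],
    [0,0.07,0,-0.014,0,0,0],
    [0,0.07,0,-0.01,0,0,0],
    [0,0.07,0,-0.006,0,0,0],
    [0,0.07,0,-0.003,0,0,0],
    [0,0.07,0,0,0,0,0],
    [0,0.07,0,0,0,0,0],
    [0,0.07,0,0,0,0,0],
  ],
)

```text
t: 6.78
tool_pos: [0.636, -0.2599, 0.1132]
tool_rot: [2.797, 1.413, 0.015]
contact_force: [1.9, 6.2, 22.9]
opening: -0.0002
grip_force: 11.4
```

Emit:
jog_arm(
  ticks=[
    [0,0,0,-0.03,0,0,0],
    [0.085,-0.01,-0.01,-0.07,0,0,0],
    [0.085,-0.035,-0.025,-0.11,0,0,0],
    [0.085,-0.035,-0.025,-0.15,0,0,0],
    [0.085,-0.035,-0.025,-0.19,0,0,0],
    [0.085,-0.035,-0.025,-0.19,0,0,0],
    [0.085,-0.035,-0.025,-0.19,0,0,0],
    [0.085,-0.035,-0.025,-0.19,0,0,0],
    [0.085,-0.035,-0.025,-0.19,0,0,0],
  ],
)

```text
t: 7.53
tool_pos: [0.5895, -0.2716, 0.2919]
tool_rot: [-2.8, -1.415, 0.004]
contact_force: [0.2, 0.6, -0.9]
opening: 0.0848
grip_force: 0.0
```

Run:
```python
from h import *
o=ctrl.get_obs();im=ctrl.get_image("wrist");im2=ctrl.get_image("side")
W=cam("wrist",o)
cw,bw,aw=bluerect(im,(316,227));print(cw,bw,aw)
p=plane(W,bw,0.112)[:,:2];print(p.mean(0),plane(W,[cw],.112));e=[p[1]-p[0],p[2]-p[1]];print([(np.linalg.norm(v).round(4),np.degrees(np.arctan2(v[1],v[0])).round(1)) for v in e])
print(bluerect(im2,(419,272))[0],np.degrees(2*np.arctan2(o["tool_rot"][1],o["tool_rot"][0]))%180)
f=lambda im,x,y,w,h:cv2.resize(im[y:y+h,x:x+w],(400,300),interpolation=cv2.INTER_CUBIC)
cv2.imwrite("pics/m1.png",np.hstack([f(im,217,130,200,150),f(im2,365,245,100,75)])[:,:,::-1])
```

```text
[318.30748029 221.56755416] [[295. 186.]
 [342. 186.]
 [342. 257.]
 [295. 257.]] 3023.5
[ 0.59002428 -0.27247387] [[ 0.59027301 -0.27187452  0.112     ]]
[(np.float64(0.0383), np.float64(-36.4)), (np.float64(0.0604), np.float64(-125.5))]
[418.93382655 272.4512947 ] 53.6257124837976
```

View pics/m1.png

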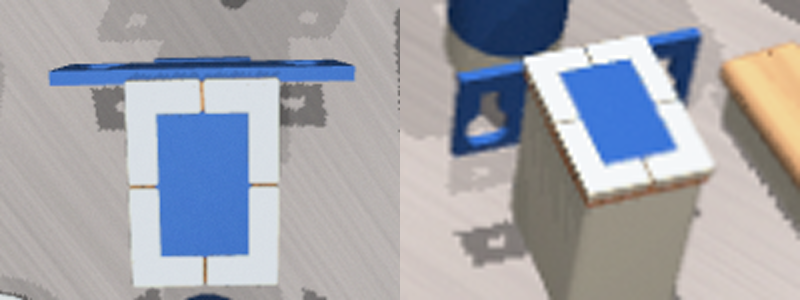

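The side crop shows the gasket down to a thin, even line, so the lid is seated and the tub has not shifted. Now I'll grasp it.

Emit:
jog_arm(
  ticks=[
    [0.085,0,0,0.04,0,0,0],
    [0.085,0,0,0.08,0,0,0],
    [0.085,0,0,0.12,0,0,0],
    [0.085,0,0,0.15,0,0,0],
    [0.085,0,0,0.18,0,0,0],
    [0.085,0,0,0.205,0,0,0],
    [0.085,0,0,0.22,0,0,0],
    [0.085,0,0,0.23,0,0,0],
    [0.085,0,0,0.23,0,0,0],
    [0.055,0,0,0.23,0,0,0],
    [0.05,0,0,0.23,0,0,0],
    [0.05,0,0,0.23,0,0,0],
    [0.05,0,0,0.23,0,0,0],
    [0.05,0,0,0.23,0,0,0],
    [0.05,0,0,0.23,0,0,0],
  ],
  grip_force=60,
)

```text
t: 8.88
tool_pos: [0.5921, -0.2724, 0.0678]
tool_rot: [2.8, 1.417, 0.003]
contact_force: [-1.7, 1.2, 5.7]
opening: 0.0612
grip_force: 64.8
```

Emit:
jog_arm(
  ticks=[
    [0.05,0,0,-0.01,0,0,0],
    [0.05,0,0,-0.025,0,0,0],
    [0.05,0,0,-0.05,0,0,0],
    [0.05,0,0,-0.08,0,0,0],
    [0.05,0,0,-0.11,0,0,0],
    [0.05,0,0,-0.14,0,0,0],
    [0.05,0,0,-0.17,0,0,0],
    [0.05,0,0,-0.2,0,0,0],
    [0.05,0,0,-0.23,0,0,0],
    [0.05,0,0,-0.23,0,0,0],
    [0.05,0,0,-0.23,0,0,0],
    [0.05,0,0,-0.23,0,0,0],
  ],
  grip_force=80,
)

```text
t: 9.88
tool_pos: [0.59, -0.2712, 0.2932]
tool_rot: [-2.801, -1.417, 0.002]
contact_force: [-0.5, -0.1, -5.2]
opening: 0.0609
grip_force: 87.8
```

Run:
```python
from h import *
o=ctrl.get_obs();print(o["tool_pos"],np.degrees(2*np.arctan2(o["tool_rot"][1],o["tool_rot"][0]))%180)
# home target for tub axis at approach: studs
sl=np.array([.5004,.2883]);sr=np.array([.5908,.2672]);y=(sl-sr)/np.linalg.norm(sl-sr);x=np.array([y[1],-y[0]])
m=(sl+sr)/2; print("xhead",np.degrees(np.arctan2(x[1],x[0])),"mid",m)
# heads' centres at plate x about -17 -> origin
org=m+x*0.017; print("plate origin",org); hx=lambda d:org-x*(0.052+d)
print("tub home",hx(0),"pre 80mm",hx(.08))
xh=np.degrees(np.arctan2(x[1],x[0]))
go((*hx(.1),0.297),xh-90,o)
```

```text
[ 0.59004531 -0.27119387  0.29319121] 53.672990028393144
xhead 76.86197057541509 mid [0.5456  0.27775]
plate origin [0.54946406 0.29430503]
tub home [0.53764458 0.24366611] pre 80mm [0.51946076 0.16576009]
shift [ 0.2918 -0.3078 -0.003 ] rot [-3.000e-03 -3.000e-04 -4.047e-01] |d| 0.424
```

Lifted and holding. Moving to about 100 mm off the plate.

In the tool's units: -0.405 rad / 4 = -0.1013.

Emit:
jog_arm(
  ticks=[
    [0.05,0.02,-0.02,-0.003,0,0,-0.0075],
    [0.05,0.05,-0.05,-0.003,0,0,-0.0175],
    [0.05,0.08,-0.08,-0.003,0,0,-0.0275],
    [0.05,0.107,-0.112,-0.003,0,0,-0.0375],
    [0.05,0.133,-0.14,-0.003,0,0,-0.0475],
    [0.05,0.16,-0.168,-0.003,0,0,-0.0575],
    [0.05,0.186,-0.196,-0.003,0,0,-0.065],
    [0.05,0.212,-0.224,-0.003,0,0,-0.075],
    [0.05,0.239,-0.252,-0.003,0,0,-0.085],
    [0.05,0.265,-0.28,-0.003,0,0,-0.095],
    [0.05,0.282,-0.298,-0.003,0,0,-0.1013],
    [0.05,0.292,-0.308,-0.003,0,0,-0.1013],
    [0.05,0.292,-0.308,-0.003,0,0,-0.1013],
    [0.05,0.292,-0.308,-0.003,0,0,-0.1013],
    [0.05,0.292,-0.308,-0.003,0,0,-0.1013],
    [0.05,0.292,-0.308,-0.003,0,0,-0.1013],
  ],
)

```text
t: 11.22
tool_pos: [0.5154, 0.145, 0.2969]
tool_rot: [-2.461, -1.951, 0.003]
contact_force: [-0.1, -0.3, -4.9]
opening: 0.0601
grip_force: 89.0
```

Run:
```python
from h import *
o=ctrl.get_obs();im=ctrl.get_image("wrist");im2=ctrl.get_image("side");im3=ctrl.get_image("top")
np.save("w2.npy",[o["tool_pos"],o["tool_rot"]])
for n,i in("w2",im),("side2",im2),("top2",im3): cv2.imwrite(f"pics/{n}.png",i[:,:,::-1])
f=lambda im,x,y,w,h:cv2.resize(im[y:y+h,x:x+w],(400,300),interpolation=cv2.INTER_CUBIC)
cv2.imwrite("pics/m2.png",np.vstack([cv2.resize(im,(400,300)),f(im2,140,110,160,120)])[:,:,::-1])
cv2.imwrite("pics/m2.png",np.hstack([cv2.copyMakeBorder(f(im2,140,110,160,120),0,180,0,0,0),im])[:480,:800,::-1] if 0 else np.hstack([np.vstack([f(im2,140,110,160,120),f(im3,140,195,160,120)]),np.vstack([f(im,120,0,400,300),f(im,0,0,640,480)])])[:,:,::-1])
```

```text
(no output)
```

View pics/m2.png

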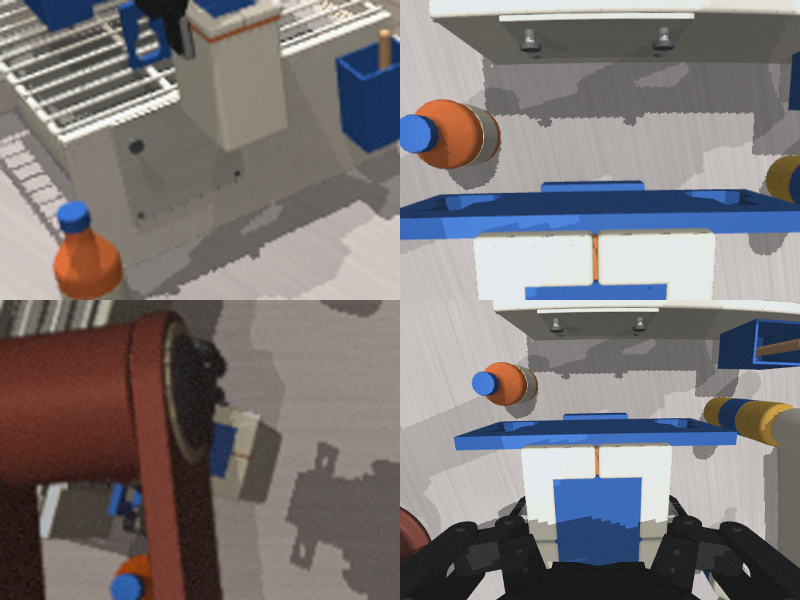

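The wrist view shows both studs at about (250,46) and (382,46) in full pixels, with the bracket top edge near rows 195–240. In the side view the left stud is clear at about (195,168). I'll refine these numerically.

Run:
```python
from h import *
w=np.load("w2.npy");o=dict(tool_pos=w[0],tool_rot=w[1]);W=cam("wrist",o);t=cam("top");s=cam("side")
L=lambda n:cv2.imread(f"pics/{n}.png")
g=cv2.cvtColor(L("w2"),cv2.COLOR_BGR2GRAY);gs=cv2.cvtColor(L("side0"),cv2.COLOR_BGR2GRAY)
def blob(g,cx,cy,r,th):
    x0,y0=cx-r,cy-r;m=(g[y0:cy+r+1,x0:cx+r+1]<th).astype(np.uint8)
    n,l,st,ce=cv2.connectedComponentsWithStats(m,connectivity=4)
    i=1+np.argmax(st[1:,4]);return ce[i]+(x0,y0),st[i]+np.array([x0,y0,0,0,0])
for c in((250,46),(382,46)):
    print(g[c[1]-20:c[1]+14:2,c[0]-14:c[0]+16:2])
    print(blob(g,*c,12,75))
for c in((194,169),(229,154)): print(gs[c[1]-5:c[1]+6,c[0]-5:c[0]+6]);print(blob(gs,*c,5,75))
h=cv2.cvtColor(L("w2"),cv2.COLOR_BGR2HSV);m=cv2.inRange(h,(95,110,40),(130,255,255))
for x in(92,100,110,120,160,200,300,340,450,480,500,520,530):
    r=np.where(m[180:260,x])[0]+180;print(x,r.min() if len(r) else None,r.max() if len(r) else None,end=" | ")
r=np.where(m[225]);print(r[0].min(),r[0].max())
```

```text
[[ 85  79  85  83  81  84  83  83  85  84  84  87  81  86  83]
 [ 81  86  82  83  86  84  90  93  85  84  84  84  82  85  83]
 [ 83  83  82  83  85 123 131 127 110  82  83  83  82  83  83]
 [ 86  84  84  85  88 120 131 128 109  80  79  86  87  84  84]
 [ 80  82  84  81  84 119 132 127 111  81  77  75  81  81  81]
 [ 84  84  86  87  83 117 129 128 112  86  82  79  78  78  86]
 [ 83  84  83  82  82 157 199 129 111  86  82  79  77  74  77]
 [ 84  86  85  83  77 164 198 217 174 109  82  84  82  80  74]
 [ 94  85  86  84  84 126 138 134 136 109  86  83  84  82  78]
 [ 95  91  79  90 101 109 117 112 105  97  89  80  66  80  74]
 [ 94  96  71  88 101 110 119 112 104  99  87  74  62  83  78]
 [ 93  95  74  67  64  59  52  54  49  47  52  63  52  84  83]
 [ 95  94  78  40  43  34  39  42  39  41  41  39  51  85  82]
 [ 93  96  96  94  94  78  66  65  66  61  76  82  84  83  80]
 [ 94  96  95  93  96  90  82  82  83  84  81  82  83  83  82]
 [ 96  96  94  95  94  95  92  82  83  67  72  64  65  84  88]
 [ 94  95  97  97  93  93  95  89  90  78  68  72  87  88  93]]
(array([251.81730769,  49.16
[... 1843 characters left out ...]
101  99 101 100 104 111 111]
 [ 98 100 109 111 104  95  89  92 104 106 109]
 [ 99  99 107 107  97  75  58  67  95  94 103]
 [ 99  98  91  80  56  43  43  45  87  90 107]
 [ 99 101  87  62  47  44  45  44  77  96 107]
 [102 100  82  55  45  45  42  52  83 101 105]
 [100 100  85  66  52  52  52  76 100 105 104]
 [ 99 100 102  96  78  77  77  93 102 106 101]
 [101 101 102 102  98  95  95  96  99 101  92]
 [102 101 101 102  98  95  94  95  99 101  92]]
(array([229.15, 154.25]), array([227, 152,   5,   5,  20]))
92 218 239 | 100 215 239 | 110 212 239 | 120 209 239 | 160 195 238 | 200 194 232 | 300 182 229 | 340 181 228 | 450 190 232 | 480 194 232 | 500 200 232 | 520 180 231 | 530 180 231 | 87 537
```

Run:
```python
from h import *
from scipy.optimize import brentq
w=np.load("w2.npy");o=dict(tool_pos=w[0],tool_rot=w[1]);W=cam("wrist",o);t=cam("top");s=cam("side")
P=[]
for a,b in((251,50),(194.3,168.3)),((383,48),(229.1,154.2)):
    p,r=tri([W,s],[a,b]);P.append(p);print(p.round(4),r.round(4), "top px",proj(t,[p]))
l,r=P;print("dist",np.linalg.norm(l-r));y=(l-r)[:2];y/=np.linalg.norm(y);x=np.array([y[1],-y[0]]);xh=np.degrees(np.arctan2(x[1],x[0]));print("xhead",xh)
org=(l+r)[:2]/2+x*.017;print("org",org,"z",(l[2]+r[2])/2)
E_=lambda z:plane(W,[(87,239.3),(537,231.3)],z)
z=brentq(lambda z:np.linalg.norm(np.diff(E_(z),axis=0))-.126,.2,.42);e=E_(z);m=e.mean(0)
ty=(e[0]-e[1])[:2];ty/=np.linalg.norm(ty);tx=np.array([ty[1],-ty[0]]);th=np.degrees(np.arctan2(tx[1],tx[0]))
print("bracket top z",z,"tub xhead",th,"tool x head",np.degrees(2*np.arctan2(w[1][1],w[1][0]))%180,"mid",m)
to=m[:2]-tx*.042;print("tub org",to,"rel TCP",to-w[0][:2],"z0",z-.106, z-.106-w[0][2])
home=org-x*.052;print("home",home,(l[2]+r[2])/2-.0905);d=home-to;print("along x,y plate:",d@x,d@y)
for zz in(.112,):
  cw,bw,aw=bluerect(cv2.imread("pics/w2.png")[:,:,::-1].copy(),(318,420));print(cw,plane(W,[cw],z-.106+.112))
```

```text
[0.4991 0.2806 0.1434] 0.0008 top px [[177.44755815 265.11984277]]
[0.5887 0.2605 0.1439] 0.001 top px [[188.18115955 225.40178575]]
dist 0.09179930501202872
xhead 77.41165876472954
org [0.5476085  0.28714137] z 0.14364056504250544
bracket top z 0.3346003518336237 tub xhead 77.80019330083935 tool x head 76.79774235857138 mid [0.52340618 0.18490118 0.33460035]
tub org [0.51453068 0.14384968] rel TCP [-0.000917   -0.00116971] z0 0.2286003518336237 -0.068301992252562
home [0.53627538 0.23639139] 0.053140565042505444
along x,y plate: 0.09505625728510597 -0.0010530137063013455
[316.68846787 351.71021327] [[0.51763559 0.1531197  0.34060035]]
```

The studs come out 91.8 mm apart (92 nominal), at z = 0.1436 with plate heading 77.4°. The tub hangs 68.3 mm below the TCP and is nearly aligned. I'll close to 45 mm from home at insertion height and look again.

Emit:
jog_arm(
  ticks=[
    [0.05,0.01,0,0.03,0,0,0],
    [0.05,0.02,0,0.06,0,0,0],
    [0.05,0.03,0,0.09,0,0,0],
    [0.05,0.04,0,0.12,0,0,0],
    [0.05,0.05,0,0.14,0,0,0],
    [0.05,0.05,0,0.152,0,0,0],
    [0.05,0.05,0,0.152,0,0,0],
    [0.05,0.05,0,0.152,0,0,0],
    [0.05,0.05,0,0.152,0,0,0],
    [0.05,0.05,0,0.152,0,0,0],
  ],
)

```text
t: 12.2
tool_pos: [0.5286, 0.1945, 0.149]
tool_rot: [2.46, 1.951, 0.006]
contact_force: [0.4, -0.3, -4.1]
opening: 0.0609
grip_force: 89.0
```

Run:
```python
from h import *
o=ctrl.get_obs();im=ctrl.get_image("wrist");im2=ctrl.get_image("side")
np.save("w3.npy",[o["tool_pos"],o["tool_rot"]])
for n,i in("w3",im),("side3",im2): cv2.imwrite(f"pics/{n}.png",i[:,:,::-1])
f=lambda im,x,y,w,h:cv2.resize(im[y:y+h,x:x+w],(400,300),interpolation=cv2.INTER_CUBIC)
cv2.imwrite("pics/m3.png",np.vstack([np.hstack([f(im2,150,110,120,90),f(im,0,0,640,480)]),cv2.resize(im[60:260,60:590],(800,300))])[:,:,::-1])
print(o["tool_pos"])
W=cam("wrist",o)
l=np.array([.4991,.2806,.1434]);r=np.array([.5887,.2605,.1439]);print(proj(W,[l,r]),proj(cam("side"),[l,r]))
```

```text
[0.52861539 0.19449857 0.14897419]
[[182.12279829 109.1880004 ]
 [436.96521297 106.08694944]] [[194.65477621 168.33186823]
 [229.54016534 154.09000854]]
```

View pics/m3.png

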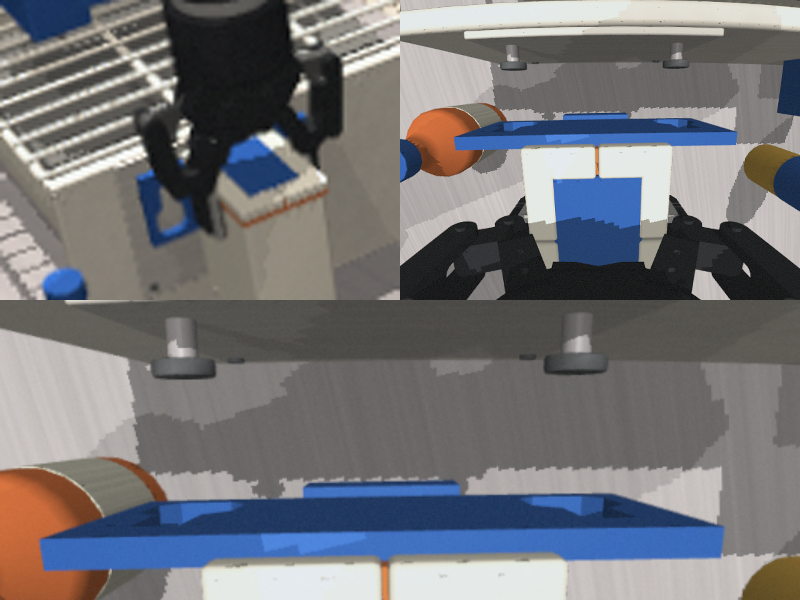

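The heads show at about (181,108) and (442,106) in full pixels, still ahead of the bracket and symmetric about it. Their spacing in pixels gives the height relative to the bracket directly, so I'll compute that.

Run:
```python
from h import *
from scipy.optimize import brentq
w=np.load("w3.npy");W=cam("wrist",dict(tool_pos=w[0],tool_rot=w[1]));w2=np.load("w2.npy");W2=cam("wrist",dict(tool_pos=w2[0],tool_rot=w2[1]));s=cam("side")
im=cv2.imread("pics/w3.png");g=cv2.cvtColor(im,cv2.COLOR_BGR2GRAY).astype(int)
for cx in(181,442):
    m=(g[92:116,cx-30:cx+31]<62).astype(np.uint8);n,L,st,ce=cv2.connectedComponentsWithStats(m);i=1+np.argmax(st[1:,4]);print(cx,ce[i]+(cx-30,92),st[i][:4]+np.array([cx-30,92,0,0]))
    for rr in(104,106,108,109,110): 
        c=np.where(g[rr,cx-30:cx+31]<62)[0]+cx-30; print(rr,c.min() if len(c) else 0,c.max() if len(c) else 0,end="; ")
    print()
h=cv2.cvtColor(im,cv2.COLOR_BGR2HSV);m=cv2.inRange(h,(95,110,40),(130,255,255))
for x in(92,100,115,130,520,530,535):
    r=np.where(m[180:260,x])[0]+180;print(x,r.min(),r.max(),end=" | ")
r=np.where(m[232,60:590])[0]+60;print(r.min(),r.max())
```

```text
181 [186.62204724 109.74015748] [163 100  40  13]
104 200 201; 106 199 201; 108 196 202; 109 193 202; 110 164 201; 
442 [434.3557047  105.90604027] [420  97  41  13]
104 420 425; 106 421 446; 108 421 457; 109 429 447; 110 0 0; 
92 218 239 | 100 215 239 | 115 210 239 | 130 205 239 | 520 206 231 | 530 209 231 | 535 210 231 | 88 490
```

Run:
```python
from h import *
from scipy.optimize import brentq
w=np.load("w3.npy");W=cam("wrist",dict(tool_pos=w[0],tool_rot=w[1]));w2=np.load("w2.npy");W2=cam("wrist",dict(tool_pos=w2[0],tool_rot=w2[1]));s=cam("side")
def pair(C,a,b,d):
    f=lambda z:plane(C,[a,b],z)
    z=brentq(lambda z:np.linalg.norm(np.diff(f(z),axis=0))-d,.02,C[2][2,3]-.03);return f(z),z
for rr in(104,107):
    e,z=pair(W,(181.6,rr+1),(441.7,rr-1),.092);print("stud",e.round(4),z)
b,zb=pair(W,(87.5,239.3),(537.5,231.3),.126);print("brk",b.round(4),zb,zb-z)
fx=lambda p:np.degrees(np.arctan2(*(p[0]-p[1])[:2][::-1]))-90
print("heads",fx(e),fx(b));x=np.array([np.cos(np.radians(fx(e))),np.sin(np.radians(fx(e)))]);y=np.array([-x[1],x[0]])
d=(e.mean(0)-b.mean(0))[:2];print("gap along x (face to bracket front top edge)",d@x,"lateral",d@y)
for c,a in((181.6,251),(441.7,383)):print(tri([W,W2],[(c,107 if c<300 else 105),(a,50 if c<300 else 48)]), tri([W,s],[(c,107 if c<300 else 105),(194.3,168.3) if c<300 else (229.1,154.2)]))
```

```text
stud [[0.5002 0.2816 0.1461]
 [0.5899 0.2611 0.1461]] 0.14612365096321062
stud [[0.4999 0.2806 0.1463]
 [0.5896 0.2601 0.1463]] 0.14634072214853655
brk [[0.4751 0.2476 0.1868]
 [0.5982 0.2209 0.1868]] 0.18677145596112013 0.04043073381258358
heads 77.15224887220859 77.75404998611742
gap along x (face to bracket front top edge) 0.037011714865283075 lateral 0.00013463232295892242
(array([0.4994294 , 0.28072016, 0.14324096]), np.float64(0.0007333522279794752)) (array([0.4989291 , 0.28153506, 0.14311596]), np.float64(0.00016207957153700853))
(array([0.58987531, 0.26020447, 0.14440984]), np.float64(0.0004897544332130995)) (array([0.58925561, 0.26102225, 0.14378002]), np.float64(0.001286590190110182))
```

Emit:
jog_arm(
  ticks=[
    [0.05,0.005,0,0.001,0,0,0],
    [0.05,0.01,0,0.002,0,0,0],
    [0.05,0.01,0,0.002,0,0,0],
    [0.05,0.01,0,0.002,0,0,0],
    [0.05,0.01,0,0.002,0,0,0],
  ],
)

```text
t: 12.72
tool_pos: [0.5292, 0.2046, 0.1442]
tool_rot: [2.46, 1.954, -0.001]
contact_force: [-0.0, -0.6, -5.0]
opening: 0.0605
grip_force: 89.0
```

Emit:
jog_arm(
  ticks=[
    [0.05,0,0,-0.001,0,0,0],
    [0.05,0,0,-0.001,0,0,0],
    [0.05,0,0,-0.001,0,0,0],
  ],
)

```text
t: 12.97
tool_pos: [0.5294, 0.2044, 0.1454]
tool_rot: [2.461, 1.953, 0.0]
contact_force: [0.1, 0.4, -4.3]
opening: 0.0604
grip_force: 89.0
```

Run:
```python
from h import *
o=ctrl.get_obs();im=ctrl.get_image("wrist")
np.save("w4.npy",[o["tool_pos"],o["tool_rot"]]);print(o["tool_pos"])
cv2.imwrite("pics/w4.png",im[:,:,::-1])
W=cam("wrist",o)
p=proj(W,[[.4994,.2807,.1437],[.5895,.2606,.1437]]);print(p)
f=lambda x,y:cv2.resize(im[y:y+75,x:x+100],(400,300),interpolation=cv2.INTER_CUBIC)
a,b=[(int(q[0])-50,int(q[1])-40) for q in p];print(a,b)
cv2.imwrite("pics/m4.png",np.vstack([np.hstack([f(*a),f(*b)]),np.hstack([f(60,190),f(480,190)])])[:,:,::-1])
```

```text
[0.52937079 0.20444    0.14544714]
[[185.73647744 136.36662392]
 [444.76557641 133.38792198]]
(135, 96) (394, 93)
```

View pics/m4.png

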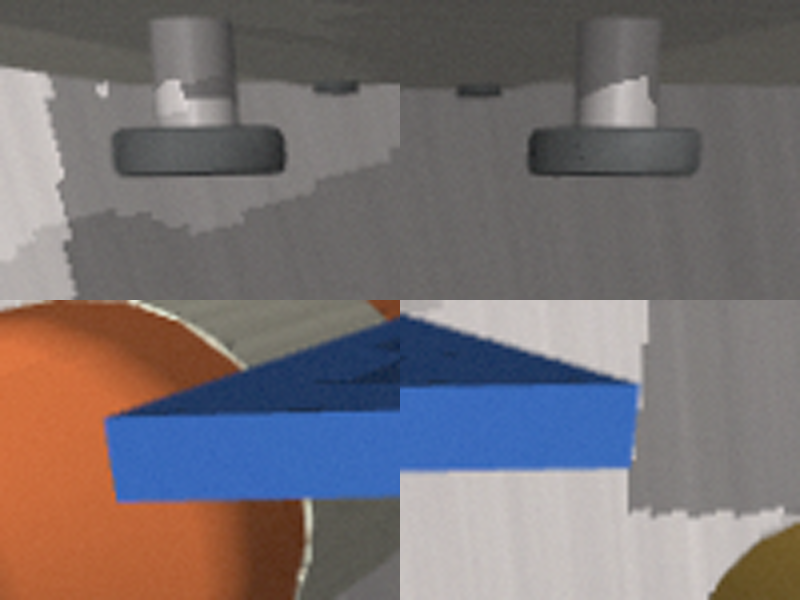

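Run:
```python
from h import *
from scipy.optimize import brentq
w=np.load("w4.npy");W=cam("wrist",dict(tool_pos=w[0],tool_rot=w[1]))
def pair(C,a,b,d):
    f=lambda z:plane(C,[a,b],z)
    z=brentq(lambda z:np.linalg.norm(np.diff(f(z),axis=0))-d,.02,C[2][2,3]-.03);return f(z),z
e,z=pair(W,(184.7,138),(447.5,136),.092)
b,zb=pair(W,(89.5,239.8),(537.5,231.6),.126);b2,zb2=pair(W,(86.5,219.2),(539.5,211),.126)
print("stud",z,"brk",zb,zb2,"diff",zb-z,zb2-z)
fx=lambda p:np.degrees(np.arctan2(*(p[0]-p[1])[:2][::-1]))-90
print("heads",fx(e),fx(b),fx(b2),"tool",np.degrees(2*np.arctan2(w[1][1],w[1][0]))%180);x=np.array([np.cos(np.radians(fx(e))),np.sin(np.radians(fx(e)))]);y=np.array([-x[1],x[0]])
for q,off in((b,.010),(b2,.004)):
    d=(e.mean(0)-q.mean(0))[:2];print("travel to home",d@x+.017-off,"lateral",d@y)
```

```text
stud 0.14643830005524316 brk 0.1827210728686558 0.18248633567847708 diff 0.036282772813412634 0.036048035623233915
heads 77.21347554667238 77.87629364362931 77.84285169312312 tool 76.87133167616966
travel to home 0.03376969829553162 lateral -0.0010584347103638723
travel to home 0.03393367811425681 lateral -0.001143651324645766
```

The rows are not in the units I measure in: turns go in shares of 4 rad. I convert before sending: 0.01 rad / 4 = 0.0025.

Emit:
jog_arm(
  ticks=[
    [0.05,0,0.0011,-0.0018,0,0,0.0025],
    [0.05,0.006,0.0011,-0.0018,0,0,0.0025],
    [0.05,0.012,0.0011,-0.0018,0,0,0.0025],
    [0.05,0.018,0.0011,-0.0018,0,0,0.0025],
    [0.05,0.022,0.0011,-0.0018,0,0,0.0025],
    [0.05,0.025,0.0011,-0.0018,0,0,0.0025],
    [0.05,0.027,0.0011,-0.0018,0,0,0.0025],
    [0.05,0.027,0.0011,-0.0018,0,0,0.0025],
    [0.05,0.027,0.0011,-0.0018,0,0,0.0025],
  ],
)

```text
t: 13.77
tool_pos: [0.5364, 0.2306, 0.147]
tool_rot: [2.47, 1.941, -0.001]
contact_force: [0.9, 0.0, -5.0]
opening: 0.0607
grip_force: 89.0
```

No contact force with the heads well inside the openings. Pushing home to the plate.

Emit:
jog_arm(
  ticks=[
    [0.05,0.003,0,0,0,0,0],
    [0.05,0.006,0,0,0,0,0],
    [0.05,0.008,0,0,0,0,0],
    [0.05,0.009,0,0,0,0,0],
    [0.05,0.009,0,0,0,0,0],
    [0.05,0.009,0,0,0,0,0],
  ],
)

```text
t: 14.27
tool_pos: [0.5382, 0.2368, 0.1471]
tool_rot: [2.467, 1.939, -0.008]
contact_force: [-2.7, -9.7, -1.7]
opening: 0.0605
grip_force: 89.6
```

The bracket is against the plate (about 10 N). Now I'll let it down.

Emit:
jog_arm(
  ticks=[
    [0.05,0,0,0.003,0,0,0],
    [0.05,-0.0005,0,0.006,0,0,0],
    [0.05,-0.0005,0,0.009,0,0,0],
    [0.05,-0.001,0,0.012,0,0,0],
    [0.05,-0.001,0,0.012,0,0,0],
  ],
)

```text
t: 14.68
tool_pos: [0.5385, 0.2367, 0.1352]
tool_rot: [2.468, 1.939, -0.004]
contact_force: [-1.3, -5.7, -2.5]
opening: 0.0607
grip_force: 89.9
```

Emit:
jog_arm(
  ticks=[
    [0.05,0,0,0.003,0,0,0],
    [0.05,0,0,0.006,0,0,0],
    [0.05,0,0,0.009,0,0,0],
    [0.05,0,0,0.009,0,0,0],
    [0.05,0,0,0.009,0,0,0],
  ],
)

```text
t: 15.1
tool_pos: [0.5385, 0.2366, 0.1262]
tool_rot: [2.468, 1.94, -0.004]
contact_force: [-0.6, -6.2, -2.4]
opening: 0.0607
grip_force: 89.7
```

Emit:
jog_arm(
  ticks=[
    [0.05,0,0,0.001,0,0,0],
    [0.05,0,0,0.002,0,0,0],
    [0.05,0,0,0.003,0,0,0],
    [0.05,0,0,0.003,0,0,0],
    [0.05,0,0,0.003,0,0,0],
  ],
)

```text
t: 15.52
tool_pos: [0.5387, 0.2367, 0.1239]
tool_rot: [2.468, 1.939, -0.004]
contact_force: [-1.5, -7.7, 0.3]
opening: 0.0609
grip_force: 89.3
```

Emit:
jog_arm(
  ticks=[
    [0.05,0,0,0.001,0,0,0],
    [0.05,0,0,0.002,0,0,0],
    [0.05,0,0,0.003,0,0,0],
    [0.05,0,0,0.003,0,0,0],
    [0.05,0,0,0.003,0,0,0],
  ],
)

```text
t: 15.93
tool_pos: [0.5388, 0.2366, 0.1233]
tool_rot: [2.467, 1.94, -0.004]
contact_force: [-8.3, -9.9, 10.2]
opening: 0.0609
grip_force: 88.4
```

It seated after a 23.6 mm drop and force is now building. I'll relieve the push and open the fingers.

Emit:
jog_arm(
  ticks=[
    [0.05,-0.001,0,-0.002,0,0,0],
    [0.05,-0.001,0,-0.002,0,0,0],
    [0.07,-0.001,0,-0.002,0,0,0],
    [0.07,-0.001,0,-0.002,0,0,0],
    [0.08,-0.001,0,-0.002,0,0,0],
    [0.085,-0.001,0,-0.002,0,0,0],
    [0.085,-0.001,0,-0.002,0,0,0],
    [0.085,-0.001,0,-0.002,0,0,0],
  ],
  grip_force=20,
)

```text
t: 16.6
tool_pos: [0.5382, 0.2375, 0.1222]
tool_rot: [-2.47, -1.941, -0.001]
contact_force: [-0.3, 0.1, 0.8]
opening: 0.085
grip_force: 0.0
```

Run:
```python
from h import *
o=ctrl.get_obs();im=ctrl.get_image("wrist");im2=ctrl.get_image("side")
f=lambda im,x,y,w,h:cv2.resize(im[y:y+h,x:x+w],(400,300),interpolation=cv2.INTER_CUBIC)
cv2.imwrite("pics/m5.png",np.hstack([f(im2,140,100,160,120),f(im,0,0,640,480)])[:,:,::-1])
```

```text
(no output)
```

View pics/m5.png

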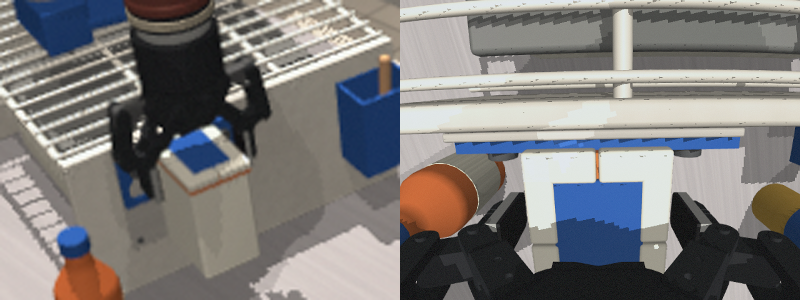

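The fingers are clear and the tub hangs flush with both stud heads in front of the ears. I'll rise straight up and take a last look.

Emit:
jog_arm(
  ticks=[
    [0.085,0,0,-0.01,0,0,0],
    [0.085,0,0,-0.025,0,0,0],
    [0.085,0,0,-0.05,0,0,0],
    [0.085,0,0,-0.08,0,0,0],
    [0.085,0,0,-0.11,0,0,0],
    [0.085,0,0,-0.14,0,0,0],
    [0.085,0,0,-0.18,0,0,0],
    [0.085,0,0,-0.2,0,0,0],
    [0.085,0,0,-0.2,0,0,0],
    [0.085,0,0,-0.2,0,0,0],
    [0.085,0,0,-0.2,0,0,0],
    [0.085,0,0,-0.2,0,0,0],
  ],
)

```text
t: 17.7
tool_pos: [0.5374, 0.2371, 0.3199]
tool_rot: [-2.469, -1.94, 0.005]
contact_force: [0.0, -0.8, 0.1]
opening: 0.0852
grip_force: 0.0
```

Run:
```python
from h import *
im=ctrl.get_image("side");im1=ctrl.get_image("wrist")
f=lambda im,x,y,w,h:cv2.resize(im[y:y+h,x:x+w],(400,300),interpolation=cv2.INTER_CUBIC)
cv2.imwrite("pics/m6.png",np.hstack([f(im,165,120,120,90),f(im1,0,0,640,480)])[:,:,::-1])
```

```text
(no output)
```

View pics/m6.png

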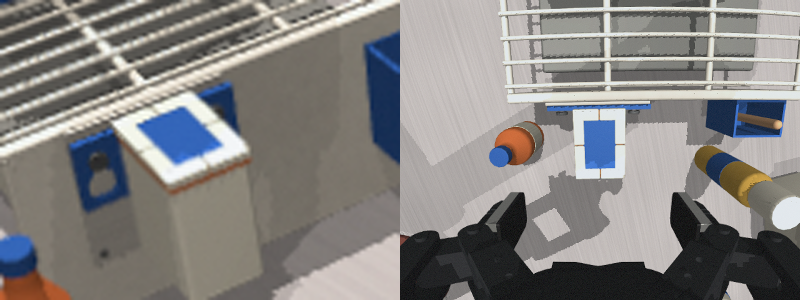

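The tub hangs level, with the left stud head at the top of its slot at crop (97,160). The lid is flat and the robot is well clear, so I'm handing in.

```bash
python3 -c "
from station import ctrl
print(ctrl.finish_job())"
```

```text
the job is handed in; nothing more can be done
None
```

The job is handed in: I pressed all four lid corners down until they stopped moving and hung the tub upright on both studs; the hand-in reported no verdict, but the last pictures show it level, with the robot clear of it.

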